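# Unload the ultrasonic parts cleaner

## Task

Unload the ultrasonic cleaner. Someone left the glove box on the blue mat: push it straight back, away from you, until it is off the mat, then lift the cleaner's lid off by its knob and lay it in the middle of the mat, knob up. Then lift the basket out by its handle and stand it in the drain tray with the connecting rod still in it; set lid and basket down gently and leave the other things on the bench where they are.

Things in the scene. Friction and masses are not known exactly. Their poses are not given: they have to be found in the camera images.
- cleaner: Steel ultrasonic cleaner fixed to the bench, outer 160 (x) x 180 (y) x 200 mm high; rim walls 14 mm thick round an open tank 132 (x) x 152 (y) mm, tank floor 100 mm above the bench. A carrying handle juts 12 mm from each y side, 160 mm up. Origin: centre of its underside, z up, control panel on -x; turned up to 0.3 rad from the bench axes.
- lid_knob: Black knob, 32 mm diameter, 28 mm tall, fixed on the middle of the loose steel lid (plate 156 (x) x 176 (y) x 4 mm, together 0.29 kg). Origin: knob's centre, z up, x and y along the lid. Plate top 26 mm and foot of its locating lip 38 mm below it: 38 mm up when flat on the bench, 230 mm up on the cleaner, where the lip hangs 8 mm into the tank with 7 mm play.
- basket_handle: Red bar, 14 mm diameter, 70 mm long along its y, top of the wire basket's bail. Origin: bar's centre, z up. Basket below it, 106 (x) x 128 (y) mm, walls 52 mm high, feet 84 mm below the bar, bail wires running to its y ends. It stands in the tank under the lid, bar 184 mm up (16 mm below the rim), 12 mm play all round. 0.34 kg plus the rod.
- rod_center (a point): Centre of the dark forged connecting rod (106 mm long, 52 mm wide at its big end, 16 mm thick, about 0.3 kg) that lies loose on the basket floor.
- mat: Blue ribbed rubber mat stuck on the bench, 180 (x) x 200 (y) mm, 1 mm thick; origin at its centre, x points away from the robot (within 0.15 rad). It lies left or right of the cleaner.
- tray: Aluminium drain tray fixed to the bench, 190 (x) x 210 (y) mm outside, lip 12 mm high, 4 mm walls, floor 4 mm above the bench; origin at the centre of its underside, x points away from the robot (within 0.15 rad). It lies on the other side of the cleaner.
- glove_box: Loose black and orange card box, 120 (x) x 200 (y) x 75 mm high, about 0.38 kg, too wide to grasp; origin at the centre of its underside. It starts across the far part of the mat, turned up to 0.35 rad from the mat, and slides when pushed.
- box_corner_l (a point): Bottom corner of the glove box at its own (-60, +100, 0) mm: the left end of the face that looks towards the robot.
- box_corner_r (a point): Bottom corner of the glove box at its own (-60, -100, 0) mm: the right end of that face.
- spray_can: Aluminium and green spray can, 65 mm diameter, 205 mm tall, standing beyond the tray's far edge; origin at the centre of its foot. Leave alone.
- spanner: Steel spanner, 190 mm long, lying between the robot and the cleaner. Leave alone.
- hammer: Hammer, 290 mm long, lying beyond the cleaner. Leave alone.
- impact_driver: Red and black impact driver on its side, about 270 x 240 x 60 mm, at the right edge of the bench; origin under the end of its bit. Leave alone.
- tape_roll: Yellow ring of tape, 110 mm diameter, 48 mm high, lying at the right, near the robot. Leave alone.
- grease_tin: Yellow jar with a red cap, 90 mm diameter, 85 mm tall, standing at the left. Leave alone.
Mind the look-alikes: they are no part of the job. Leave any yellow look-alike of the part that bears lid_knob alone.

How it is judged:
On the way, in this order (a step that is already met when the one before it is completed fails the run):
1. the glove box is slid off the mat, upright (x of each of box_corner_l, box_corner_r in the frame of mat above 0.085 m and angle between glove_box's own z axis and vertical below 0.05 rad and height (world z) of glove_box below 0.005 m), for 0.2 s.
2. the lid is held up clear of the cleaner by its knob (height (world z) of lid_knob above 0.245 m and contact force between the fingers and lid_knob above 0.5 N), for 0.1 s.
3. the lid lies released in the middle of the mat, knob up (x of lid_knob in the frame of mat between -0.03 and 0.03 m and y of lid_knob in the frame of mat between -0.03 and 0.03 m and angle between lid_knob's own z axis and vertical below 0.05 rad and height (world z) of lid_knob below 0.045 m and linear speed of lid_knob below 0.02 m/s and contact force between the fingers and lid_knob below 0.1 N), for 0.3 s.
4. the basket is held up clear of the rim by its handle, rod in it (height (world z) of basket_handle above 0.275 m and contact force between the fingers and basket_handle above 0.5 N and distance between rod_center and basket_handle below 0.09 m), for 0.1 s.
At the end, for the whole second after the job is handed in: Glove box upright, both near corners beyond the mat's far edge (5 mm tolerance); lid flat on the mat, knob up, its centre within 30 mm of the mat's centre along each mat axis; basket upright inside the drain tray with the rod in it; all released and at rest, nothing else moved 25 mm (all of step 1 and all of step 3 and x of basket_handle in the frame of tray between -0.05 and 0.05 m and y of basket_handle in the frame of tray between -0.055 and 0.055 m and angle between basket_handle's own z axis and vertical below 0.06 rad and height (world z) of basket_handle below 0.096 m and linear speed of basket_handle below 0.02 m/s and contact force between the fingers and basket_handle below 0.1 N and distance between rod_center and basket_handle below 0.09 m); the robot touches nothing.
It fails at once if the lid is dropped or slammed onto the mat (height (world z) of lid_knob below 0.075 m and linear speed of lid_knob above 0.6 m/s).
It fails at once if the basket is dropped or slammed into the tray (height (world z) of basket_handle below 0.125 m and linear speed of basket_handle above 0.6 m/s).
It fails at once if the glove box is tipped over (angle between glove_box's own z axis and vertical above 0.4 rad).
It fails at once if something else on the bench is moved (distance of any of spray_can, spanner, hammer, impact_driver, tape_roll, grease_tin from where it was at the start of the episode above 0.025 m).
It also fails if it takes over 69 s, if anything falls off the work surface, if the arm or the gripper's body presses on something with over 40 N, if the wrist force passes 120 N, or if a joint passes its speed limit or range.

## Robot

A 7-joint arm with a two-finger parallel gripper is mounted at the origin on the work surface. World frame = base frame: x ahead of the robot, y to its left, z up, the work surface at z = 0. Lengths are in m, angles in rad, forces in N, time in s.
With the tool pointing down it reaches from about 0.4 to 0.85 m from the base axis. Payload 10.4 kg.
Tool frame: the origin (TCP) lies at the very end of the fingers, on their centre line; the grasp point (between the pads) lies 19 mm behind it; z points along the fingers, y is the line along which they close (so a half turn about z gives the same grasp; the last joint's range is limited). The gripper opens to 87 mm and grips with 3 to 60 N. Pads are 19 mm wide; open, the fingers measure 117 mm over their backs; the gripper's body (75 mm by 190 mm) begins 51 mm behind the grasp point.
Start: joints at [1.117, 0.332, -0.065, 1.46, 0.022, 1.35, -0.088], TCP at [0.261, -0.568, 0.223] pointing down, gripper open.
Joint ranges: [-2.6, 2.6], [-0.5, 2.12], [-1.47, 1.34], [0.16, 2.42], [-1.27, 4.41], [0.06, 2.06], [-2.6, 2.6]. Speed limits (rad/s): [2.22, 2.22, 2.79, 2.79, 3.14, 3.14, 3.14].

## Interface

Orientations are given as a unit quaternion [x, y, z, w].
In Python, from bench import * gives the robot as it stands.
- The arm moves only by the tool step_arm, never from a script. Its arguments are lists of equal length, an entry for each row: "delta_pos": the shift along the world's x, y, z in units of 25 mm (1.0 is 25 mm), a list of three; "turn": the turn about the world's z in units of 0.12 rad (1.0 is 0.12 rad). In form: {"delta_pos": [[tx, ty, tz], ...], "turn": [turn, ...]}. A call has 1 to 12 rows; each row shifts and turns the commanded pose from where the row before left it; what a row does not reach is not made up. A row lasts 1/10 s, in which the tool goes at most 50 mm and 8.59 degrees, less where a joint would pass 70% of its speed; a pose out of reach is approached as far as the arm can. A call with a number of a shift or a turn outside -1 to 1 is refused whole. A call with a gripper value outside its range is refused whole. "grip" is the closure, from 0 (fully open) to 1 (shut), set as the call begins (left out, the last holds). The fingers move at their own pace and stop on an object; "newtons" is the grip in N (left out, the last holds). Time passes only in rows, so rows that do not move let the fingers close. It gives the time, the measured TCP pose, the force, the opening and the grip force at its end, in the units of the state.
- read_state(): the state, without advancing time (a new reading comes with each control period).
- camera(name): name is "scene" or "top" or "wrist"; returns a dict with "image" (384x512x3 uint8, red, green, blue), "z_map" (384x512 float32, m along the optical axis (not along the pixel's ray), 0 where there is no reading), "mtx" (3x3 intrinsics, pixels), "dist" ([k1, k2, p1, p2, k3] as OpenCV has them; the pictures are not rectified), "view" (4x4, takes a point from world to camera coordinates). Camera axes: x right, y up, looking along -z (the intrinsics and any distortion apply to the point x, -y, -z); pixel columns grow to the right and rows downward; lengths in m; the calibration is good to about 2 mm. A picture is of the moment at which its call begins.
- close_job(): hands the job in; it is judged then, once.
The state is a dict: "time": time; "joint_positions": joint angles; "joint_vel": joint speeds; "joint_torque": joint torques, N m; "ee_pos": TCP position; "eef_rot": TCP orientation; "ft_force": force on the tool from outside, world axes, zero at the start; "torque": the same for the moment, N m; "width": finger opening in m; "grip_force": force on a finger pad.
Only numpy, scipy, OpenCV 4.12 (cv2) and the standard library are available. Lean on these libraries where they do the work, as an engineer would, in place of code of your own. Each camera call takes 0.05 s, during which the arm holds its last target. There are 200 camera calls.

## Working session

There is one attempt and no reset: what is moved stays moved. The work goes in short steps, Python scripts to look and compute and a tool call to move; the robot and the scene stay as the last step left them, time stands still between calls to the robot, and variables do not carry over. Pictures are saved under pics/ and viewed, at most 10 in all, crops included, and the job is handed in when it is done.

Besides the shell and the picture viewer there is one more tool, called after "Emit:" as name(argument=value, ...) on one line, values as JSON. step_arm: Moves the arm, as the interface text tells. Shifts and turns lie within -1 to 1; 1 stands for 25 mm of shift or 0.12 rad of turn. Its arguments: {"type":"object","properties":{"delta_pos":{"type":"array"},"turn":{"type":"array"},"grip":{"type":"number"},"newtons":{"type":"number"}},"required":["delta_pos","turn"]}

```bash
mkdir -p pics; cat > h.py <<'E'
from bench import *
import numpy as np, cv2
def cloud(c):
    z=c["z_map"]; h,w=z.shape
    u,v=np.meshgrid(np.arange(w),np.arange(h))
    p=cv2.undistortPoints(np.stack([u,v],-1).reshape(-1,1,2).astype(float),np.array(c["mtx"]),np.array(c["dist"])).reshape(h,w,2)
    P=np.stack([p[...,0]*z,-p[...,1]*z,-z,np.ones_like(z)],-1)
    W=P@np.linalg.inv(np.array(c["view"])).T
    W[z<=0]=np.nan
    return W[...,:3]
def save(c,n,crop=None,s=1):
    im=c["image"][...,::-1]
    if crop: x0,y0,x1,y1=crop; im=im[y0:y1,x0:x1]
    cv2.imwrite("pics/"+n,cv2.resize(im,None,fx=s,fy=s,interpolation=cv2.INTER_CUBIC))
E
python3 - <<'E'
from h import *
a=camera("top");b=camera("scene")
np.savez("top0.npz",**a);np.savez("scene0.npz",**b)
save(a,"top0.png",None,1.5);save(b,"scene0.png",None,1.5)
s=read_state();print(s["time"],s["ee_pos"],s["eef_rot"],s["width"])
W=cloud(a)
for v in range(20,384,40): print(v,[tuple(np.round(W[v,u],2)) for u in range(20,512,80)])
E
```

```text
0.1 [ 0.26084654 -0.56758862  0.22182997] [ 9.76896445e-01  2.13712269e-01 -1.45950373e-04 -6.17307624e-04] 0.08693448184796553
20 [(np.float64(1.67), np.float64(1.37), np.float64(-0.75)), (np.float64(1.68), np.float64(0.92), np.float64(-0.76)), (np.float64(1.67), np.float64(0.45), np.float64(-0.73)), (np.float64(1.68), np.float64(-0.0), np.float64(-0.75)), (np.float64(1.68), np.float64(-0.46), np.float64(-0.76)), (np.float64(1.67), np.float64(-0.91), np.float64(-0.74)), (np.float64(1.66), np.float64(-1.35), np.float64(-0.75))]
60 [(np.float64(1.39), np.float64(1.3), np.float64(-0.66)), (np.float64(1.43), np.float64(0.9), np.float64(-0.74)), (np.float64(1.44), np.float64(0.45), np.float64(-0.75)), (np.float64(1.44), np.float64(-0.01), np.float64(-0.75)), (np.float64(1.44), np.float64(-0.46), np.float64(-0.76)), (np.float64(1.43), np.float64(-0.9), np.float64(-0.75)), (np.float64(1.43), np.float64(-1.34), np.float64(-0.76))]
100 [(np.float64(1.19), np.float64(1.33), np.float64(-0.74)), (np.float64(0.83), np.float64(0.55), np.float64(0.2)), (np.float64(0.89), np.float64(0.3), np.float6
[... 2346 characters left out ...]
0.0)), (np.float64(0.01), np.float64(0.28), np.float64(-0.01)), (np.float64(0.05), np.float64(-0.0), np.float64(0.33)), (np.float64(0.11), np.float64(-0.17), np.float64(0.71)), (np.float64(0.11), np.float64(-0.34), np.float64(0.68)), (np.float64(-0.07), np.float64(-1.21), np.float64(-0.75))]
380 [(np.float64(-0.28), np.float64(1.19), np.float64(-0.75)), (np.float64(-0.12), np.float64(0.55), np.float64(0.0)), (np.float64(-0.12), np.float64(0.27), np.float64(-0.0)), (np.float64(-0.03), np.float64(-0.0), np.float64(0.42)), (np.float64(0.04), np.float64(-0.16), np.float64(0.73)), (np.float64(-0.12), np.float64(-0.56), np.float64(-0.01)), (np.float64(-0.26), np.float64(-1.19), np.float64(-0.75))]
```

View pics/top0.png

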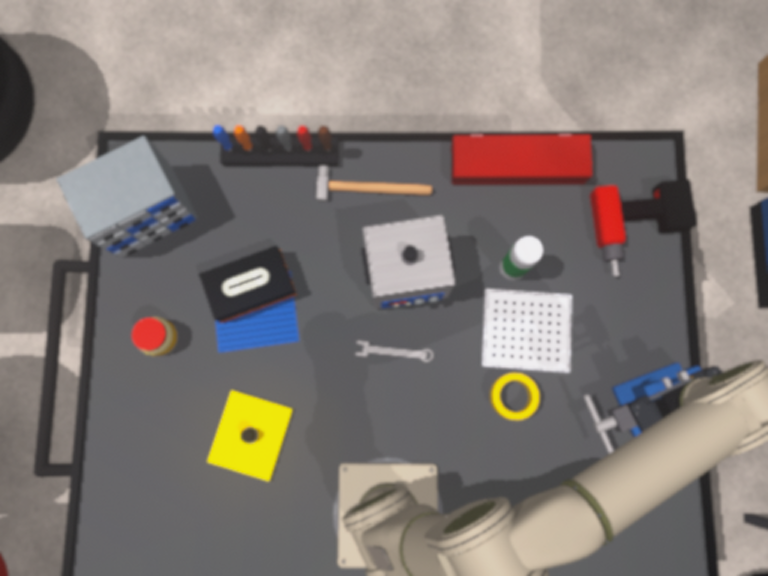

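View pics/scene0.png

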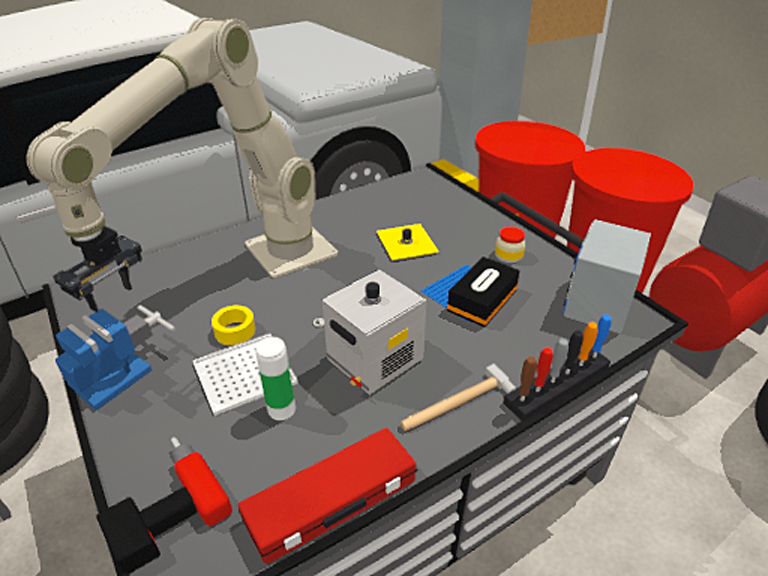

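The top picture shows two knobbed plates. One is the steel lid on the cleaner (knob at 411,255), which is the target since it sits on the cleaner. The other is a yellow look-alike on the bench (knob at 250,435), to be left alone. The mat shows at (215–298, 305–350), the glove box is at (248,283) and the tray at (527,330).

```bash
cat >> h.py <<'E'
def onplane(c,uv,z):
    uv=np.asarray(uv,float).reshape(-1,1,2)
    p=cv2.undistortPoints(uv,np.array(c["mtx"]),np.array(c["dist"])).reshape(-1,2)
    V=np.linalg.inv(np.array(c["view"])); o=V[:3,3]
    d=np.c_[p[:,0],-p[:,1],-np.ones(len(p))]@V[:3,:3].T
    return o+d*((z-o[2])/d[:,2])[:,None]
def rect(c,mask,z):
    n,l,s,_=cv2.connectedComponentsWithStats(mask.astype(np.uint8)); k=1+np.argmax(s[1:,4])
    v,u=np.nonzero(l==k); P=onplane(c,np.c_[u,v],z)[:,:2]
    r=cv2.minAreaRect((P*1000).astype(np.float32))
    return r, cv2.boxPoints(r).round(0).tolist()
E
python3 - <<'E'
from h import *
c=dict(np.load("top0.npz")); W=cloud(c); x,y,z=np.moveaxis(W,-1,0)
im=c["image"].astype(int); R,G,B=np.moveaxis(im,-1,0)
roi=lambda a,b,d,e:(x>a)&(x<b)&(y>d)&(y<e)
print("lid",rect(c,roi(.4,.75,-.2,.2)&(z>.175),.204))
print("knob",rect(c,roi(.4,.75,-.1,.1)&(z>.17)&(R+G+B<200),.244))
print("box",rect(c,roi(.4,.75,.12,.45)&(z>.05),.075))
bl=(B>R+50)&(B>G+25)&roi(.3,.7,.1,.45)
print("mat",rect(c,bl,.001))
print("tray",rect(c,roi(.3,.62,-.45,-.1)&(z<.06)&(R>125)&(abs(R-B)<30),.012))
save(c,"crop_lid.png",(125,130,320,330),3)
E
```

```text
lid (((579.0972900390625, -43.400909423828125), (164.2809295654297, 185.0591583251953), 9.25929069519043), [[483.0, 35.0], [513.0, -148.0], [675.0, -122.0], [645.0, 61.0]])
knob (((575.6316528320312, -44.26061248779297), (19.48757553100586, 26.62294578552246), 89.78425598144531), [[562.0, -54.0], [589.0, -54.0], [589.0, -35.0], [562.0, -34.0]])
box (((542.525390625, 342.75396728515625), (126.33871459960938, 203.209716796875), 20.852890014648438), [[447.0, 415.0], [520.0, 225.0], [638.0, 270.0], [565.0, 460.0]])
mat (((447.6549072265625, 329.9108581542969), (109.4009017944336, 203.80715942382812), 8.523680686950684), [[378.0, 423.0], [409.0, 221.0], [517.0, 237.0], [487.0, 439.0]])
tray (((436.4610900878906, -338.11798095703125), (219.63844299316406, 201.63980102539062), 86.27063751220703), [[329.0, -441.0], [530.0, -454.0], [544.0, -235.0], [343.0, -222.0]])
```

View pics/crop_lid.png

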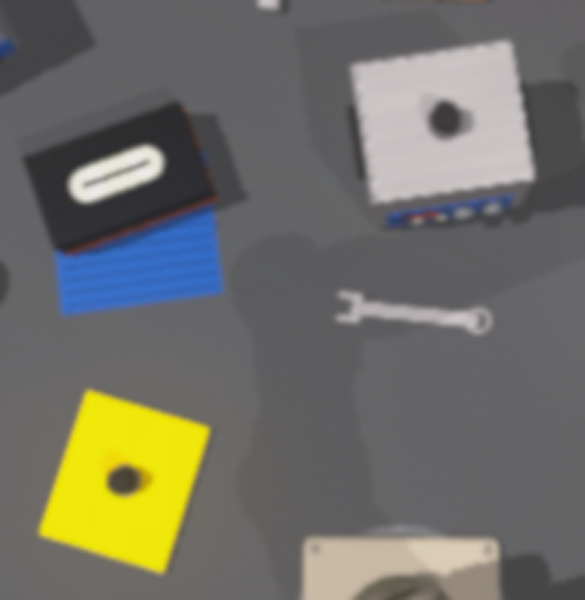

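The crop confirms it: the steel lid's knob is at crop (447,119), and the yellow plate's knob at (123,480) is the look-alike. I'm going with the mat centre at about (0.4845, 0.3355), yaw 0.148, and the box centred on it with yaw about 0.36. First I'll move across in front of the cleaner.

Emit:
step_arm(delta_pos=[[0.66, 0.96, 0.2], [0.66, 0.96, 0.2], [0.66, 0.96, 0.2], [0.66, 0.96, 0.2], [0.66, 0.96, 0.2], [0.66, 0.96, 0.2], [0.66, 0.96, 0.2], [0.66, 0.96, 0.2], [0.66, 0.96, 0.2], [0.66, 0.96, 0.2], [0, 1, 0], [0, 1, 0]], turn=[-0.24, -0.24, -0.24, -0.24, -0.24, -0.24, -0.24, -0.24, -0.24, -0.24, 0, 0])

```text
time: 1.3
ee_pos: [0.4262, -0.2766, 0.2722]
eef_rot: [0.997, 0.072, -0.0, -0.0]
ft_force: [-0.3, -0.3, 0.2]
width: 0.0872
grip_force: 0.0
```

Emit:
step_arm(delta_pos=[[0, 1, 0], [0, 1, 0], [0, 1, 0], [0, 1, 0], [0, 1, 0], [0, 1, 0], [0, 1, 0], [0, 1, 0], [0, 1, 0], [0, 1, 0], [0, 1, 0], [0, 1, 0]], turn=[0, 0, 0, 0, 0, 0, 0, 0, 0, 0, 0, 0])

```text
time: 2.5
ee_pos: [0.4257, 0.0231, 0.2724]
eef_rot: [0.997, 0.071, -0.0, 0.0]
ft_force: [-0.4, -0.1, -0.0]
width: 0.0868
grip_force: 0.0
```

Emit:
step_arm(delta_pos=[[0, 1, 0], [0, 1, 0], [0, 1, 0], [0, 1, 0], [0, 1, 0], [0, 1, 0], [0, 1, 0], [0, 1, 0], [0, 1, 0], [0, 1, 0], [0, 1, 0], [0, 0.5, 0]], turn=[0, 0, 0, 0, 0, 0, 0, 0, 0, 0, 0, 0])

```text
time: 3.7
ee_pos: [0.4252, 0.3115, 0.2722]
eef_rot: [0.997, 0.072, -0.0, -0.0]
ft_force: [0.5, -0.3, 0.3]
width: 0.0874
grip_force: 0.0
```

Emit:
step_arm(delta_pos=[[-0.02, 0.06, -1], [-0.02, 0.06, -1], [-0.02, 0.06, -1], [-0.02, 0.06, -1], [-0.02, 0.06, -1], [-0.02, 0.06, -1], [-0.02, 0.06, -1], [-0.02, 0.06, -1], [-0.02, 0.06, -1], [0, 0, -0.5], [0, 0, -0.4], [0, 0, 0]], turn=[0, 0, 0, 0, 0, 0, 0, 0, 0, 0, 0, 0])

```text
time: 4.9
ee_pos: [0.4212, 0.3227, 0.0244]
eef_rot: [0.997, 0.071, -0.001, 0.0]
ft_force: [0.4, -1.0, -0.3]
width: 0.0874
grip_force: 0.0
```

Emit:
step_arm(delta_pos=[[0.4, 0.06, 0], [0.4, 0.06, 0], [0.4, 0.06, 0], [0.4, 0.06, 0], [0.4, 0.06, 0], [0.4, 0.06, 0], [0.4, 0.06, 0], [0.4, 0.06, 0], [0.4, 0.06, 0], [0.4, 0.06, 0], [0.4, 0.06, 0], [0, 0, 0]], turn=[0, 0, 0, 0, 0, 0, 0, 0, 0, 0, 0, 0])

```text
time: 6.1
ee_pos: [0.5334, 0.3393, 0.025]
eef_rot: [0.998, 0.071, 0.001, -0.0]
ft_force: [0.5, 0.4, 0.4]
width: 0.0869
grip_force: 0.0
```

```bash
cat > boxes.py <<'E'
from h import *
import sys
c=camera("top"); W=cloud(c); x,y,z=np.moveaxis(W,-1,0)
R,G,B=np.moveaxis(c["image"].astype(int),-1,0)
save(c,sys.argv[1],(100,100,320,300),3)
m=(x>.4)&(x<.85)&(y>.12)&(y<.46)&(z>.05)&(z<.1)&(R+G+B<150)
print(rect(c,m,.075))
E
python3 boxes.py push1.png
```

```text
(((637.6748046875, 275.9161682128906), (164.70521545410156, 80.52651977539062), 53.95707321166992), [[557.0, 233.0], [622.0, 186.0], [719.0, 319.0], [654.0, 366.0]])
```

View pics/push1.png

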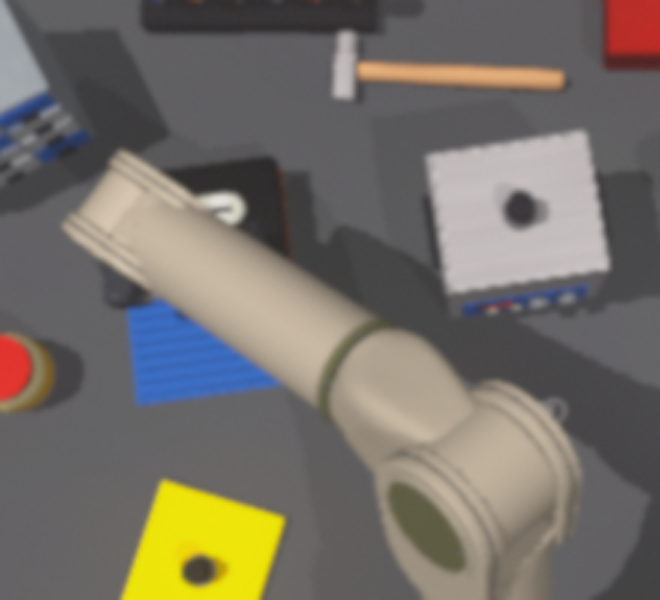

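The box turned square to the mat as it was pushed (crop 105–288, 155–300), with the mat's near part free. About 46 mm is left to push.

Emit:
step_arm(delta_pos=[[0.36, 0.055, 0], [0.36, 0.055, 0], [0.36, 0.055, 0], [0.36, 0.055, 0], [0.36, 0.055, 0], [0, 0, 0], [0, 0, 0], [0, 0, 0], [-1, -0.15, 0], [-1, -0.15, 0], [-1, -0.15, 1], [0, -0.3, 1]], turn=[0, 0, 0, 0, 0, 0, 0, 0, 0, 0, 0, 0])

```text
time: 7.35
ee_pos: [0.4973, 0.3287, 0.0752]
eef_rot: [0.997, 0.074, -0.001, 0.0]
ft_force: [0.9, 0.1, 0.1]
width: 0.0867
grip_force: 0.0
```

Emit:
step_arm(delta_pos=[[0, -0.5, 1], [0, -0.5, 1], [0, -0.6, 1], [0, -0.8, 1], [0, -1, 1], [0, -1, 1], [0, -1, 1], [0, -1, 0.5], [0, -1, 0], [0, -1, 0], [0, -1, 0], [0, -1, 0]], turn=[0, 0, 0, 0, 0, 0, 0, 0, 0, 0, 0, 0])

```text
time: 8.55
ee_pos: [0.5012, 0.0668, 0.2628]
eef_rot: [0.997, 0.072, 0.0, 0.0]
ft_force: [0.5, -0.5, 0.1]
width: 0.0871
grip_force: 0.0
```

```bash
cat > chk.py <<'E'
from h import *
c=camera("top"); W=cloud(c); x,y,z=np.moveaxis(W,-1,0)
R,G,B=np.moveaxis(c["image"].astype(int),-1,0)
roi=lambda a,b,d,e:(x>a)&(x<b)&(y>d)&(y<e)
save(c,"push2.png",(70,80,330,280),3)
bl=(B>R+50)&(B>G+25)&roi(.3,.68,.1,.44)&(z<.04)
m=rect(c,bl,.001);print("mat",m)
b=rect(c,roi(.5,.85,.15,.46)&(z>.055)&(z<.12)&(R+G+B<600),.075);print("box",b)
print("lid",rect(c,roi(.4,.75,-.2,.2)&(z>.175)&(z<.23),.204))
E
python3 chk.py
```

```text
mat (((484.8270263671875, 335.5654602050781), (184.00057983398438, 203.19309997558594), 8.296698570251465), [[379.0, 423.0], [408.0, 222.0], [591.0, 248.0], [561.0, 449.0]])
box (((648.87158203125, 346.10693359375), (125.53357696533203, 204.7050323486328), 8.004512786865234), [[572.0, 439.0], [601.0, 236.0], [725.0, 253.0], [697.0, 456.0]])
lid (((581.865478515625, -58.49109649658203), (163.99900817871094, 155.44432067871094), 9.379385948181152), [[488.0, 5.0], [514.0, -149.0], [675.0, -122.0], [650.0, 32.0]])
```

View pics/push2.png

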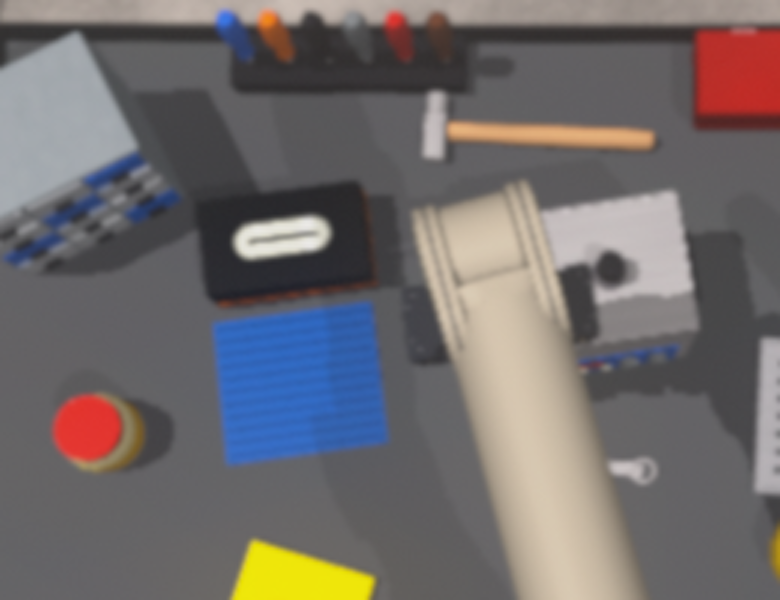

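The box lies beyond the mat's far edge: its near face is at mat x of about 0.104 and the mat is fully clear. Now to the steel lid's knob, at crop (611,269).

Emit:
step_arm(delta_pos=[[0.6, -0.89, 0.2], [0.6, -0.89, 0.2], [0.6, -0.89, 0.1], [0.6, -0.89, 0], [0.6, -0.89, 0], [0, 0, 0], [0, 0, 0]], turn=[0, 0, 0, 0, 0, 0, 0])

```text
time: 9.3
ee_pos: [0.5764, -0.0433, 0.2749]
eef_rot: [0.997, 0.071, -0.0, -0.0]
ft_force: [-0.5, 0.2, -0.4]
width: 0.0874
grip_force: 0.0
```

```bash
python3 - <<'E'
from h import *
c=dict(np.load("top0.npz"));print(onplane(c,[[273.7,169.8]],.244))
w=camera("wrist");save(w,"wrist1.png",None,1.3);np.savez("w1.npz",**w)
print(read_state()["ee_pos"])
W=cloud(w);x,y,z=np.moveaxis(W,-1,0);R,G,B=np.moveaxis(w["image"].astype(int),-1,0)
m=(z>.232)&(z<.25)&(abs(x-.577)<.04)&(abs(y+.044)<.025)
print(m.sum());print(rect(w,m,.244))
E
```

```text
[[ 0.57295473 -0.0465303   0.244     ]]
[ 0.57621244 -0.04253255  0.27510453]
1296
(((580.3641357421875, -47.81610107421875), (32.48420715332031, 30.085290908813477), 8.167369842529297), [[562.0, -35.0], [566.0, -65.0], [599.0, -60.0], [594.0, -31.0]])
```

View pics/wrist1.png

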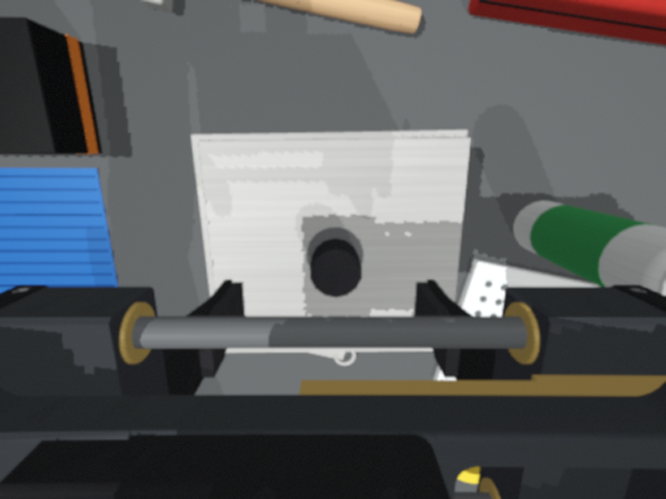

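The wrist view shows the knob (336,268) centred between the open fingers over the steel lid. I'll descend, close and lift.

Emit:
step_arm(delta_pos=[[0.05, -0.12, -0.8], [0, 0, -0.8], [0, 0, -0.6], [0, 0, -0.3], [0, 0, 0]], turn=[0, 0, 0, 0, 0])

```text
time: 9.85
ee_pos: [0.5772, -0.046, 0.2119]
eef_rot: [0.997, 0.072, -0.001, -0.0]
ft_force: [0.2, -0.7, 1.0]
width: 0.0871
grip_force: 0.0
```

Emit:
step_arm(delta_pos=[[0, 0, 0], [0, 0, 0], [0, 0, 0], [0, 0, 0], [0, 0, 0], [0, 0, 0], [0, 0, 0], [0, 0, 0]], turn=[0, 0, 0, 0, 0, 0, 0, 0], grip=1, newtons=30)

```text
time: 10.65
ee_pos: [0.5778, -0.0466, 0.2126]
eef_rot: [0.997, 0.071, 0.0, 0.0]
ft_force: [-0.6, -0.2, 1.2]
width: 0.0313
grip_force: 30.3
```

Emit:
step_arm(delta_pos=[[0, 0, 0.3], [0, 0, 0.4], [0, 0, 0.5], [0, 0, 0.6], [0, 0, 0.6], [0, 0, 0.4], [0, 0, 0], [0, 0, 0]], turn=[0, 0, 0, 0, 0, 0, 0, 0])

```text
time: 11.45
ee_pos: [0.5777, -0.0466, 0.2824]
eef_rot: [0.997, 0.071, -0.0, 0.0]
ft_force: [-0.2, -0.5, -3.6]
width: 0.0314
grip_force: 30.0
```

Emit:
step_arm(delta_pos=[[-0.12, 0.5, 0], [-0.19, 0.8, 0], [-0.19, 0.8, 0], [-0.19, 0.8, 0], [-0.19, 0.8, 0], [-0.19, 0.8, 0], [-0.19, 0.8, 0], [-0.19, 0.8, 0], [-0.19, 0.8, 0], [-0.19, 0.8, 0], [-0.19, 0.8, 0], [-0.19, 0.8, 0]], turn=[0, 0, 0, 0, 0, 0, 0, 0, 0, 0, 0, 0])

```text
time: 12.65
ee_pos: [0.5213, 0.1876, 0.282]
eef_rot: [0.997, 0.072, -0.0, 0.0]
ft_force: [-0.1, -0.5, -2.5]
width: 0.031
grip_force: 30.0
```

Emit:
step_arm(delta_pos=[[-0.19, 0.8, 0], [-0.19, 0.8, 0], [-0.19, 0.8, 0], [-0.19, 0.8, 0], [-0.19, 0.8, 0], [-0.19, 0.8, 0], [-0.19, 0.8, 0], [-0.15, 0.4, 0], [0, 0, 0], [0, 0, 0]], turn=[0, 0, 0, 0, 0, 0, 0, 0, 0, 0])

```text
time: 13.65
ee_pos: [0.4855, 0.3354, 0.2823]
eef_rot: [0.997, 0.071, -0.0, 0.0]
ft_force: [0.1, -0.3, -1.7]
width: 0.0313
grip_force: 30.0
```

Emit:
step_arm(delta_pos=[[0, 0, -0.8], [0, 0, -0.9], [0, 0, -0.9], [0, 0, -0.9], [0, 0, -0.9], [0, 0, -0.9], [0, 0, -0.9], [0, 0, -0.9], [0, 0, -0.9], [0, 0, -0.9], [0, 0, -0.6], [0, 0, -0.3]], turn=[0, 0, 0, 0, 0, 0, 0, 0, 0, 0, 0, 0])

```text
time: 14.85
ee_pos: [0.4856, 0.3345, 0.0362]
eef_rot: [0.998, 0.071, -0.001, 0.001]
ft_force: [-0.6, -0.6, -2.4]
width: 0.0312
grip_force: 30.0
```

Emit:
step_arm(delta_pos=[[0, 0, -0.2], [0, 0, -0.15], [0, 0, -0.12], [0, 0, -0.1], [0, 0, 0], [0, 0, 0]], turn=[0, 0, 0, 0, 0, 0])

```text
time: 15.45
ee_pos: [0.4856, 0.3361, 0.0236]
eef_rot: [0.997, 0.071, 0.0, -0.0]
ft_force: [-0.1, -0.3, -3.4]
width: 0.0309
grip_force: 30.0
```

Emit:
step_arm(delta_pos=[[0, 0, -0.06], [0, 0, -0.05], [0, 0, 0], [0, 0, 0]], turn=[0, 0, 0, 0])

```text
time: 15.85
ee_pos: [0.4856, 0.336, 0.0206]
eef_rot: [0.997, 0.071, 0.0, 0.0]
ft_force: [0.2, 0.1, -2.3]
width: 0.0311
grip_force: 30.0
```

Emit:
step_arm(delta_pos=[[0, 0, -0.05], [0, 0, -0.05], [0, 0, 0], [0, 0, 0]], turn=[0, 0, 0, 0])

```text
time: 16.25
ee_pos: [0.4857, 0.336, 0.0204]
eef_rot: [0.997, 0.071, 0.0, 0.001]
ft_force: [-9.4, -8.6, 24.3]
width: 0.0312
grip_force: 30.0
```

Contact. I'll ease up by 1–2 mm, then release.

Emit:
step_arm(delta_pos=[[0, 0, 0.06], [0, 0, 0.02], [0, 0, 0]], turn=[0, 0, 0])

```text
time: 16.55
ee_pos: [0.4857, 0.3361, 0.0205]
eef_rot: [0.997, 0.071, 0.0, -0.0]
ft_force: [-2.4, -1.5, 6.1]
width: 0.0309
grip_force: 30.0
```

Emit:
step_arm(delta_pos=[[0, 0, 0], [0, 0, 0], [0, 0, 0], [0, 0, 0], [0, 0, 0], [0, 0, 0], [0, 0, 0]], turn=[0, 0, 0, 0, 0, 0, 0], grip=0)

```text
time: 17.25
ee_pos: [0.4855, 0.336, 0.0201]
eef_rot: [0.997, 0.071, 0.0, 0.0]
ft_force: [-0.4, -0.0, 0.9]
width: 0.0795
grip_force: 0.0
```

Emit:
step_arm(delta_pos=[[0, 0, 0.6], [0, 0, 1], [0, 0, 1], [0, 0, 1], [0, 0, 1], [0, 0, 1], [0, 0, 1], [0, 0, 1], [0, 0, 1], [0, 0, 1], [0, 0, 0.6], [0, 0, 0]], turn=[0, 0, 0, 0, 0, 0, 0, 0, 0, 0, 0, 0])

```text
time: 18.45
ee_pos: [0.4859, 0.3368, 0.2777]
eef_rot: [0.997, 0.071, 0.002, -0.001]
ft_force: [-0.6, 0.1, 0.0]
width: 0.0873
grip_force: 0.0
```

```bash
python3 - <<'E'
from h import *
c=camera("top"); W=cloud(c); x,y,z=np.moveaxis(W,-1,0)
R,G,B=np.moveaxis(c["image"].astype(int),-1,0)
roi=lambda a,b,d,e:(x>a)&(x<b)&(y>d)&(y<e)
red=(R>G+40)&(R>B+40)&roi(.5,.66,-.13,.05)&(z>.14)
print("bar",red.sum(),rect(c,red,.19))
print("rim",rect(c,roi(.45,.75,-.2,.2)&(z>.185)&(z<.25),.2))
k=roi(.42,.54,.28,.40)&(z>.022)&(R+G+B<200)
print("knob",rect(c,k,.05))
print("lid",rect(c,roi(.35,.57,.2,.46)&(z<.08)&(R>110)&(abs(R-B)<35),.013))
print(read_state()["joint_positions"])
save(c,"bask.png",(100,110,320,280),3)
E
```

```text
bar 87 (((578.5197143554688, -37.807559967041016), (13.575345039367676, 72.61360931396484), 9.779500961303711), [[566.0, -3.0], [578.0, -75.0], [591.0, -72.0], [579.0, -1.0]])
rim (((580.5969848632812, -43.068031311035156), (163.01490783691406, 179.97792053222656), 9.087077140808105), [[486.0, 33.0], [514.0, -145.0], [675.0, -119.0], [647.0, 59.0]])
knob (((588.96240234375, 357.3827209472656), (23.042531967163086, 14.697988510131836), 2.115992546081543), [[577.0, 364.0], [578.0, 350.0], [601.0, 350.0], [600.0, 365.0]])
lid (((536.69140625, 280.02581787109375), (74.40895080566406, 48.16925048828125), 8.577244758605957), [[496.0, 298.0], [503.0, 251.0], [577.0, 262.0], [570.0, 309.0]])
[ 0.0120288   0.35457488 -0.89391991  1.43808124  0.27588004  1.47791302
 -2.3039899 ]
```

View pics/bask.png

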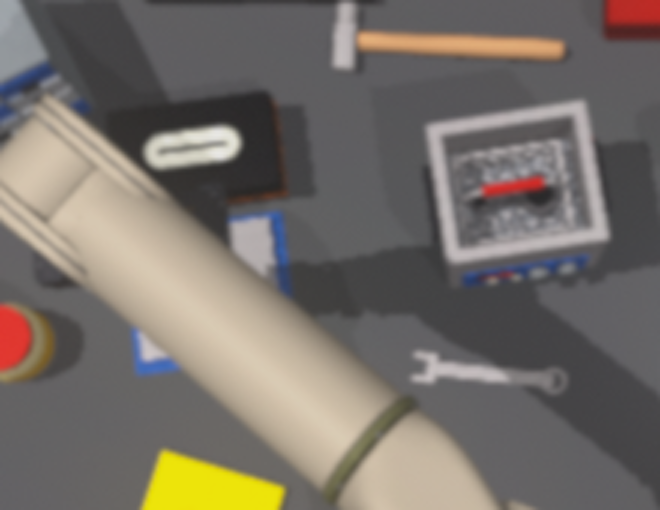

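The lid lies inside the mat's blue border. In the open cleaner the red bar shows at (515,187) in the crop, at world (0.5785, −0.038) and yaw about 0.165. Next I'll go over it, turning a quarter turn with the fingers part closed.

Emit:
step_arm(delta_pos=[[0.23, -0.94, 0], [0.23, -0.94, 0], [0.23, -0.94, 0], [0.23, -0.94, 0], [0.23, -0.94, 0], [0.23, -0.94, 0], [0.23, -0.94, 0], [0.23, -0.94, 0]], turn=[0.83, 0.83, 0.83, 0.83, 0.83, 0.83, 0.83, 0.83], grip=0.45)

```text
time: 19.3
ee_pos: [0.5311, 0.1467, 0.2737]
eef_rot: [0.891, 0.455, -0.001, -0.0]
ft_force: [-0.0, 0.4, -0.8]
width: 0.048
grip_force: 0.0
```

Emit:
step_arm(delta_pos=[[0.23, -0.94, 0], [0.23, -0.94, 0], [0.23, -0.94, 0], [0.23, -0.94, 0], [0.23, -0.94, 0], [0.23, -0.94, 0], [0.23, -0.94, 0], [0.23, -0.94, 0], [0, 0, 0], [0, 0, 0]], turn=[0.83, 0.83, 0.83, 0.83, 0.83, 0.83, 0.83, 0.83, 0, 0])

```text
time: 20.3
ee_pos: [0.577, -0.0402, 0.2738]
eef_rot: [0.647, 0.763, -0.0, -0.001]
ft_force: [-0.1, -0.2, -0.5]
width: 0.0478
grip_force: 0.0
```

```bash
python3 - <<'E'
from h import *
w=camera("wrist");save(w,"wrist2.png",None,1.3)
s=read_state();print(s["ee_pos"],s["joint_positions"])
W=cloud(w);x,y,z=np.moveaxis(W,-1,0);R,G,B=np.moveaxis(w["image"].astype(int),-1,0)
m=(R>G+50)&(R>B+50)&(z>.15)&(z<.22)&(abs(x-.578)<.08)&(abs(y+.04)<.08)
print(m.sum(),rect(w,m,.19))
t=camera("top");W=cloud(t);x,y,z=np.moveaxis(W,-1,0);R,G,B=np.moveaxis(t["image"].astype(int),-1,0)
roi=(x>.35)&(x<.6)&(y>.2)&(y<.46)
print("lid",rect(t,roi&(z<.08)&(R>110)&(abs(R-B)<35),.013)); print("knob",rect(t,roi&(R+G+B<150)&(z>.02)&(x<.53)&(x>.44),.052))
can=(x>.5)&(x<.72)&(y<-.2)&(y>-.42)&(z>.15); print("can",rect(t,can,.205))
E
```

```text
[ 0.57699008 -0.03924285  0.2742164 ] [ 0.77678141  0.35995193 -1.00407049  1.46769604  0.30199124  1.48001028
 -0.06036531]
943 (((577.5870971679688, -40.23345184326172), (13.325247764587402, 69.22791290283203), 9.908232688903809), [[565.0, -7.0], [577.0, -75.0], [590.0, -73.0], [578.0, -5.0]])
lid (((488.300048828125, 337.3775634765625), (157.5352020263672, 176.96051025390625), 8.87019157409668), [[397.0, 413.0], [424.0, 238.0], [580.0, 262.0], [552.0, 437.0]])Traceback (most recent call last):
  File "<stdin>", line 9, in <module>
  File "h.py", line 22, in rect
    n,l,s,_=cv2.connectedComponentsWithStats(mask.astype(np.uint8)); k=1+np.argmax(s[1:,4])
                                                                         ~~~~~~~~~^^^^^^^^^
    return _wrapfunc(a, 'argmax', axis=axis, out=out, **kwds)
    return bound(*args, **kwds)
ValueError: attempt to get argmax of an empty sequence
```

View pics/wrist2.png

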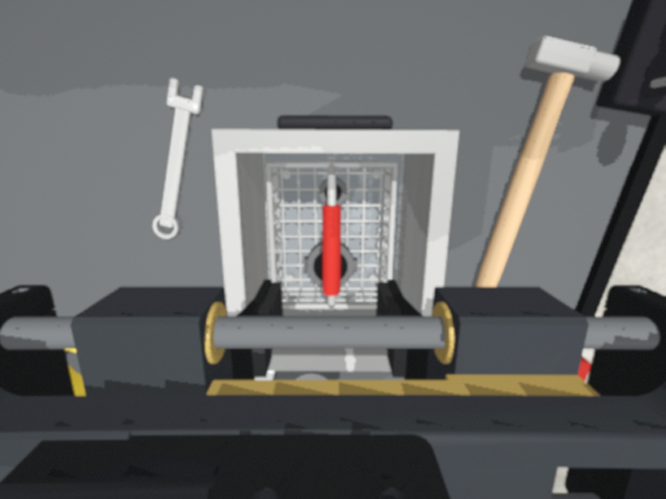

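The wrist view shows the red bar (331,250) centred between the fingers, with the rod lying in the basket below it. The lid is about 4 mm off the mat centre. Descending to grip the bar.

Emit:
step_arm(delta_pos=[[0, 0, -0.8], [0, 0, -0.9], [0, 0, -0.9], [0, 0, -0.8], [0, 0, -0.6], [0, 0, -0.36], [0, 0, 0]], turn=[0, 0, 0, 0, 0, 0, 0])

```text
time: 21.1
ee_pos: [0.577, -0.0396, 0.1652]
eef_rot: [0.646, 0.763, -0.0, -0.001]
ft_force: [1.0, -0.4, -0.0]
width: 0.0478
grip_force: 0.0
```

Emit:
step_arm(delta_pos=[[0, 0, 0], [0, 0, 0], [0, 0, 0], [0, 0, 0], [0, 0, 0], [0, 0, 0], [0, 0, 0]], turn=[0, 0, 0, 0, 0, 0, 0], grip=1, newtons=45)

```text
time: 21.8
ee_pos: [0.5778, -0.04, 0.1663]
eef_rot: [0.646, 0.763, 0.0, 0.0]
ft_force: [1.6, 0.2, 0.1]
width: 0.0125
grip_force: 45.0
```

Emit:
step_arm(delta_pos=[[0, 0, 0.2], [0, 0, 0.4], [0, 0, 0.5], [0, 0, 0.6], [0, 0, 0.6], [0, 0, 0.6], [0, 0, 0.6], [0, 0, 0.6], [0, 0, 0.6], [0, 0, 0.6], [0, 0, 0.4], [0, 0, 0]], turn=[0, 0, 0, 0, 0, 0, 0, 0, 0, 0, 0, 0])

```text
time: 23.0
ee_pos: [0.5781, -0.0398, 0.3101]
eef_rot: [0.646, 0.763, 0.001, 0.001]
ft_force: [-0.7, 0.9, -6.2]
width: 0.0128
grip_force: 45.0
```

Emit:
step_arm(delta_pos=[[-0.4, -0.2, 0], [-0.7, -0.3, 0], [-0.7, -0.3, 0], [-0.7, -0.3, 0], [-0.7, -0.3, 0], [-0.7, -0.3, 0], [-0.7, -0.3, 0], [-0.7, -0.4, 0], [-0.5, -0.6, 0], [-0.3, -0.7, 0], [-0.2, -0.8, 0], [-0.1, -0.8, 0]], turn=[-0.2, -0.2, -0.2, -0.2, -0.2, -0.2, -0.2, -0.2, -0.2, -0.1, 0, 0])

```text
time: 24.2
ee_pos: [0.4162, -0.1734, 0.308]
eef_rot: [0.729, 0.684, -0.001, -0.0]
ft_force: [0.4, -0.6, -5.5]
width: 0.0124
grip_force: 45.0
```

Emit:
step_arm(delta_pos=[[-0.08, -0.8, 0], [0, -0.8, 0], [0, -0.8, 0], [0, -0.8, 0], [0, -0.8, 0], [0, -0.8, 0], [0, -0.8, 0], [0, -0.6, 0], [0, -0.4, 0], [0, -0.2, 0], [0, 0, 0], [0, 0, 0]], turn=[0, 0, 0, 0, 0, 0, 0, 0, 0, 0, 0, 0])

```text
time: 25.4
ee_pos: [0.4159, -0.3417, 0.3087]
eef_rot: [0.728, 0.685, 0.0, 0.0]
ft_force: [-0.3, -0.2, -7.1]
width: 0.0128
grip_force: 45.0
```

```bash
python3 - <<'E'
from h import *
w=camera("wrist");save(w,"wrist3.png",None,1.3)
s=camera("scene");save(s,"scene3.png",(100,120,300,300),3)
print(read_state()["ee_pos"])
E
```

```text
[ 0.41581752 -0.34173172  0.30881242]
```

View pics/wrist3.png

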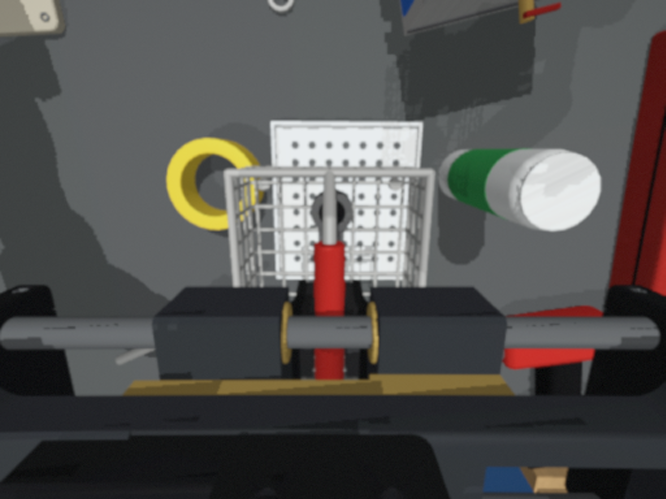

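The basket hangs straight over the tray with the rod in it (331,210), and the tray shows beneath at (272–422). Before lowering I'll check the gap between the gripper body and the can.

```bash
python3 - <<'E'
from h import *
c=dict(np.load("top0.npz"));print(onplane(c,[[352.7,166.7]],.205))
for uv in [[323.3,193],[381.3,195.3],[380.7,248],[321.3,245.3]]: print(onplane(c,[uv],.012)[0].round(3))
E
```

```text
[[ 0.5926806  -0.31006489  0.205     ]]
[ 0.537 -0.239  0.012]
[ 0.529 -0.452  0.012]
[ 0.335 -0.441  0.012]
[ 0.344 -0.227  0.012]
```

Emit:
step_arm(delta_pos=[[0, 0, -0.6], [0, 0, -0.8], [0, 0, -0.9], [0, 0, -0.9], [0, 0, -0.9], [0, 0, -0.9], [0, 0, -0.9], [0, 0, -0.9], [0, 0, -0.9], [0, 0, -0.7], [0, 0, -0.4], [0, 0, -0.2]], turn=[0, 0, 0, 0, 0, 0, 0, 0, 0, 0, 0, 0])

```text
time: 26.7
ee_pos: [0.415, -0.342, 0.0824]
eef_rot: [0.729, 0.685, 0.0, -0.001]
ft_force: [-0.4, -0.3, -6.0]
width: 0.0125
grip_force: 45.0
```

Emit:
step_arm(delta_pos=[[0, 0, -0.1], [0, 0, -0.1], [0, 0, -0.1], [0, 0, 0], [0, 0, 0]], turn=[0, 0, 0, 0, 0])

```text
time: 27.2
ee_pos: [0.4157, -0.3426, 0.0763]
eef_rot: [0.729, 0.685, 0.0, 0.0]
ft_force: [-0.7, 0.0, -5.5]
width: 0.0129
grip_force: 45.0
```

Emit:
step_arm(delta_pos=[[0, 0, -0.1], [0, 0, -0.06], [0, 0, 0], [0, 0, 0]], turn=[0, 0, 0, 0])

```text
time: 27.6
ee_pos: [0.4155, -0.3425, 0.072]
eef_rot: [0.729, 0.685, 0.0, -0.0]
ft_force: [0.1, -0.9, -6.6]
width: 0.0127
grip_force: 45.0
```

Emit:
step_arm(delta_pos=[[0, 0, -0.05], [0, 0, 0], [0, 0, 0]], turn=[0, 0, 0])

```text
time: 27.9
ee_pos: [0.4155, -0.3425, 0.0708]
eef_rot: [0.729, 0.685, 0.0, 0.0]
ft_force: [-0.0, 0.3, -5.9]
width: 0.0128
grip_force: 45.0
```

Emit:
step_arm(delta_pos=[[0, 0, -0.04], [0, 0, 0], [0, 0, 0]], turn=[0, 0, 0])

```text
time: 28.2
ee_pos: [0.4157, -0.3425, 0.0702]
eef_rot: [0.729, 0.685, 0.0, 0.0]
ft_force: [-1.9, 1.4, 1.1]
width: 0.0126
grip_force: 45.0
```

Emit:
step_arm(delta_pos=[[0, 0, 0], [0, 0, 0], [0, 0, 0], [0, 0, 0], [0, 0, 0], [0, 0, 0]], turn=[0, 0, 0, 0, 0, 0], grip=0.45)

```text
time: 28.8
ee_pos: [0.4156, -0.3426, 0.0698]
eef_rot: [0.729, 0.685, 0.0, 0.0]
ft_force: [-0.3, 0.3, 0.3]
width: 0.0462
grip_force: 0.0
```

Emit:
step_arm(delta_pos=[[0, 0, 0.3], [0, 0, 0.6], [0, 0, 1], [0, 0, 1], [0, 0, 1], [0, 0, 1], [0, 0, 1], [0, 0, 1], [0, 0, 1], [0, 0, 0], [0, 0, 0]], turn=[0, 0, 0, 0, 0, 0, 0, 0, 0, 0, 0])

```text
time: 29.9
ee_pos: [0.4158, -0.3425, 0.2685]
eef_rot: [0.729, 0.685, -0.0, 0.001]
ft_force: [0.6, 0.5, -0.1]
width: 0.0476
grip_force: 0.0
```

```bash
python3 - <<'E'
from h import *
s=camera("scene");save(s,"scene4.png",None,1.5);w=camera("wrist")
st=read_state();print(st["ee_pos"],st["time"],st["width"])
W=cloud(w);x,y,z=np.moveaxis(W,-1,0);R,G,B=np.moveaxis(w["image"].astype(int),-1,0)
m=(R>G+50)&(R>B+50)&(abs(x-.416)<.06)&(abs(y+.342)<.06)
print(np.nanmedian(z[m]),rect(w,m,.095))
E
```

```text
[ 0.41520779 -0.34228908  0.26701958] 30.0 0.0475699777833114
0.09303362317040453 (((414.2129821777344, -342.46514892578125), (68.16629028320312, 13.160079956054688), 86.44985961914062), [[406.0, -376.0], [419.0, -377.0], [423.0, -309.0], [410.0, -308.0]])
```

View pics/scene4.png

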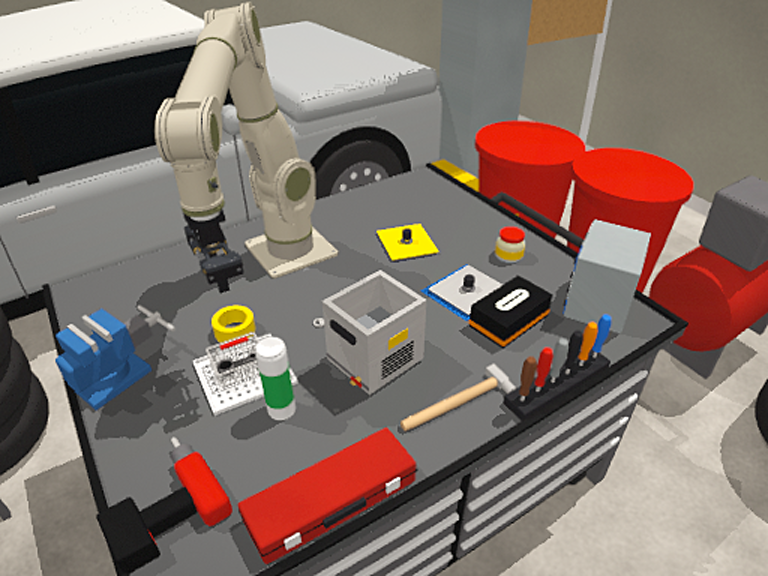

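The scene view shows the basket standing in the tray (235,350) with the rod in it, the lid on the mat knob up (468,285) and the glove box beyond it (512,310). Nothing else has moved, so I'm handing in.

```bash
python3 -c "
from bench import *
print(close_job())"
```

```text
the job is handed in; nothing more can be done
None
```

I handed the job in at about 30 s of the 69 s allowed, and no verdict came back. The glove box is off the mat, the lid lies knob up about 4 mm from the mat's centre, the basket stands in the drain tray with the rod in it, and nothing else looked moved in the last picture.

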